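Check two containers into the divided bench crate

ROBOT

A 6-joint arm with a two-finger parallel gripper is mounted at the origin on the work surface. World frame = base frame: x ahead of the robot, y to its left, z up, the work surface at z = 0. Lengths are in m, angles in degrees, forces in N, time in s.
With the tool pointing down it reaches from about 0.4 to 0.825 m from the base axis. Payload 7 kg.
Tool frame: the origin (TCP) lies midway between the tips of the shut fingers; the grasp point (between the pads) lies ctrl.grasp_offset behind it (ctrl.grasp_offset is the distance from the TCP to the grasp point, in m); z points along the fingers, y is the line along which they close (so a half turn about z gives the same grasp; the last joint's range is limited). The gripper opens to 88 mm and grips with 3 to 60 N. Pads are 19 mm wide; open, the fingers measure 130 mm over their backs; the gripper's body (78 mm by 193 mm) begins 47 mm behind the grasp point.
Start: joints at [82.855, 20.546, 0.682, 0, -70.136, -16.507], TCP at [0.271, 0.618, 0.192] pointing down, gripper open.
Joint ranges: [-176.03, 176.03], [-82.01, 121.73], [-58.28, 71.71], [-173.87, 95.51], [-174.79, -0.11], [-173.66, 173.66]. Speed limits (degrees/s): [136.94, 136.94, 172.46, 180, 180, 180].

INTERFACE

Orientations are given as [roll, pitch, yaw] about the fixed x, y, z axes, in that order (R = Rz(yaw) Ry(pitch) Rx(roll)).
In Python, from plant import ctrl gives the robot as it stands. The module is installed in compiled form; this text tells all that it offers.
- The arm moves only by the tool send_rows, never from a script. Its argument "increments" is a list that holds one entry, the list of rows, each a list of 4 numbers: the shift along the world's x, y, z normalised to -1 to 1, where 1 is 0.2 m, then the turn about the world's z normalised to -1 to 1, where 1 is 1.5 rad. In form: [[[x, y, z, roll], ...]]. A call has 1 to 12 rows; each row is the pose to reach, as a shift and turn from the pose commanded when the call began; what a row does not reach only later rows make up. A row lasts 1/8 s, in which the tool goes at most 62.5 mm and 10.7 degrees, less where a joint would pass 70% of its speed; a pose out of reach is approached as far as the arm can. A call with a number of a shift or a turn outside -1 to 1 is refused whole. A call with a gripper value outside its range is refused whole. "jaw" is the opening, from 0 (shut) to 1 (fully open), set as the call begins (left out, the last holds). The fingers move at their own pace and stop on an object; the grip force is fixed at half the most. Time passes only in rows, so rows that repeat a pose let the fingers close. It gives the time, the measured TCP pose, the force, the opening and the grip force at its end, in the units of the state.
- ctrl.get_obs(): the state, without advancing time (a new reading comes with each control period).
- ctrl.snapshot(name): name is "scene" or "top" or "wrist"; returns the picture (480x640x3 uint8, red, green, blue); there is no depth.
- ctrl.calibration(name): a dict with "mtx" (3x3 intrinsics, pixels), "eye" and "attitude" of the camera in the world. Camera axes: x right, y up, looking along -z (the intrinsics and any distortion apply to the point x, -y, -z); pixel columns grow to the right and rows downward; lengths in m; the calibration is good to about 2 mm. The wrist camera is an equidistant fisheye: a pixel r from the principal point sees the ray r / f radians off the axis. A picture is of the moment at which its call begins: read the wrist's pose just before it. calibration takes no time and is no camera call; for the wrist camera it gives the pose at the moment of the call.
- ctrl.close_job(): hands the job in; it is judged then, once.
Trained networks look in the newest picture that a camera, given by its name, has taken for a name from the list of things; names that differ only in an ending like _2 or _b are one class to them, and where a whole thing is asked for, a point or a joint stands for the part that bears it (a point fixed in the world has none). Each returns a list of dicts, best first, with "conf" (0 to 1); they miss things now and then, are a little off and sometimes report something else, mostly with a low value. They report only what shows in the picture. A call takes as long as a camera call. They do not tell look-alikes from the thing itself.
- ctrl.trace(thing, camera): "mask" (480x640 bool, what is visible of it) and "bbox" ([left, top, right, bottom] in pixels, round what is visible of it).
- ctrl.spot_point(thing, camera): "pixel" ([row, column] in pixels: a listed point, or the origin of a listed thing).
The state is a dict: "clock": time; "joint_pos": joint angles; "qvel": joint speeds; "tau": joint torques, N m; "tool_pos": TCP position; "orientation": TCP orientation; "force": force on the tool from outside, world axes, zero at the start; "moment": the same for the moment, N m; "opening": finger opening in m; "gripper_force": force on a finger pad.
Only numpy, scipy, OpenCV 4.12 (cv2) and the standard library are available. Lean on these libraries where they do the work, as an engineer would, in place of code of your own. Each camera call takes 0.05 s, during which the arm holds its last target. There are 200 camera calls.

TASK

Put the two containers left out on the mat away in the blue divided crate: slide the brass-wool tip-cleaner tin into the bay with the yellow tab and the red-capped flux jar into the bay with the red tab, each gently pushed home until it has pressed its bay's sliding tab fully in against the stop. Keep them upright and slide them along the bench rather than lifting them, do not ram them against the crate, and do not disturb the jars already stored, the solder reel or the cutters.

Things in the scene. Friction and masses are not known exactly. Their poses are not given: they have to be found in the camera images.
- tip_cleaner: tip-cleaner tin to put away: round steel tin with a yellow band and a dome of brass wool on top, 56 mm across, 56 mm high (straight side up to 44 mm), about 0.16 kg. Origin: centre of its underside, z up
- flux_jar: flux jar to put away: amber glass jar with a paper label and red cap, 56 mm across up to 46 mm, cap 52 mm across, 60 mm high in all, about 0.15 kg. Origin: centre of its underside, z up
- bay_yellow: bay of the blue crate with a yellow tab at its back, open towards the robot, no sill. Origin: on the bench, middle of the mouth; +x into the bay, +y left. Walls 4 mm thick, 40 mm high, 68 mm apart, x = 0 to 74 mm. Tab plate 40 mm wide, 7 to 37 mm above the bench, front face at x = 42 mm + joint value; a container fully home has its centre at x = 26 mm
- bay_red: bay of the blue crate with a red tab at its back, open towards the robot, no sill. Origin: on the bench, middle of the mouth; +x into the bay, +y left. Walls 4 mm thick, 40 mm high, 68 mm apart, x = 0 to 74 mm. Tab plate 40 mm wide, 7 to 37 mm above the bench, front face at x = 42 mm + joint value; a container fully home has its centre at x = 26 mm
- bay_grey_a: a bay like the others, but with a grey tab and already holding a stored jar. Same origin, axes and sizes as the coloured bays; the four stand side by side, 76 mm apart, in any order
- bay_grey_b: a bay like the others, but with a grey tab and already holding a stored jar. Same origin, axes and sizes as the coloured bays; the four stand side by side, 76 mm apart, in any order
- tab_yellow (a joint): yellow tab at the back of the yellow bay: a slide with friction (about 2 N) that stays where it is left. 0 = fully out, 0.012 = fully in, against a hard stop (m); starts at 0 to 0.003. It carries a yellow flag 50 mm wide that moves with it behind the back wall, top 58 mm above the bench
- tab_red (a joint): red tab at the back of the red bay: a slide with friction (about 2 N) that stays where it is left. 0 = fully out, 0.012 = fully in, against a hard stop (m); starts at 0 to 0.003. It carries a red flag 50 mm wide that moves with it behind the back wall, top 58 mm above the bench
- stored_jar_a: bystander, loose: green glass jar with black cap, 56 mm across, 56 mm high, already home in a grey bay. Origin: centre of its underside
- stored_jar_b: bystander, loose: white tub, 56 mm across, 52 mm high, already home in a grey bay. Origin: centre of its underside
- solder_reel: bystander, loose: black reel of solder standing on its flange, 60 mm across, 40 mm high. Origin: centre of its underside
- cutters: bystander, loose: wire cutters lying flat, 175 mm long, 56 mm wide, 16 mm high, one yellow and one blue grip. Origin: on the bench near the joint of the jaws; x points along the jaws
Things that resemble listed ones, but are neither listed nor needed, are in the scene too. Several things look just like the flux_jar: the one meant starts farthest to the robot's left.

How it is judged:
By the outcome, as a careful person would: the job done as asked, in the order asked, and still so for the second after the job is handed in, with the robot touching nothing.
It also fails if it takes over 67 s, if anything falls off the work surface, if the arm or the gripper's body presses on something with over 40 N, if the wrist force passes 120 N, or if a joint passes its speed limit or range.

## Working session

There is one attempt and no reset: what is moved stays moved. The work goes in short steps, Python scripts to look and compute and a tool call to move; the robot and the scene stay as the last step left them, time stands still between calls to the robot, and variables do not carry over. Pictures are saved under pics/ and viewed, at most 10 in all, crops included, and the job is handed in when it is done.

Besides the shell and the picture viewer there is one more tool, called after "Request:" in YAML: its name, and indented under it one key for each argument. send_rows: Moves the arm, as the interface text tells. Its arguments: {"type":"object","properties":{"increments":{"type":"array"},"jaw":{"type":"number"}},"required":["increments"]}

```bash
mkdir -p pics; cat > h.py <<'E'
import numpy as np, cv2
from plant import ctrl
def snap(cam,name):
    im=ctrl.snapshot(cam); cv2.imwrite(f'pics/{name}.png',im[:,:,::-1]); return im
def ray(cam,row,col):
    c=ctrl.calibration(cam); K=np.array(c['mtx'])
    x=(col-K[0,2])/K[0,0]; y=(row-K[1,2])/K[1,1]
    if cam=='wrist':
        r=np.hypot(x,y); s=np.sin(r)/r if r>1e-9 else 1; d=np.array([x*s,-y*s,-np.cos(r)])
    else: d=np.array([x,-y,-1.])
    A=np.array(c['attitude'])
    if A.shape!=(3,3):
        from scipy.spatial.transform import Rotation as R
        A=R.from_euler('xyz',A,degrees=True).as_matrix()
    return np.array(c['eye']),A@d
def onz(cam,row,col,z=0.):
    e,d=ray(cam,row,col); return e+d*(z-e[2])/d[2]
E
python3 - <<'E'
from h import *
print(ctrl.get_obs(), ctrl.grasp_offset)
for c in ['scene','top']:
    print(c,ctrl.calibration(c)); snap(c,c+'0')
    for t in ['tip_cleaner','flux_jar','bay_yellow','bay_red','bay_grey_a','stored_jar_a','stored_jar_b','solder_reel','cutters','tab_yellow','tab_red']:
        for r in ctrl.spot_point(t,c)[:5]:
            p=r['pixel']; print(t,np.round(p,1),round(r['conf'],2),np.round(onz(c,*p),3))
E
```

```text
{'clock': 0.0, 'joint_pos': array([ 8.28557415e+01,  2.05923330e+01,  6.33232287e-01, -2.15270302e-02,
       -7.01352788e+01, -1.65057362e+01]), 'qvel': array([-0.07351898,  0.02017617, -0.05400651,  0.00323701, -0.00967194,
       -0.06601968]), 'tau': array([ 4.37069320e-04, -5.82709622e+01,  2.93066704e+01,  6.99735850e+00,
        7.29675448e-03, -1.51614631e-04]), 'tool_pos': array([0.27058809, 0.61778741, 0.19140406]), 'orientation': array([ 1.79903760e+02, -7.41441980e-03, -2.36573201e+01]), 'force': array([0.28070324, 0.46827002, 0.27821614]), 'moment': array([-0.01007911,  0.03525336,  0.00897416]), 'gripper_force': 0.0, 'opening': 0.08752477965166128} 0.0188
scene {'mtx': array([[517.22590452,   0.        , 325.4063738 ],
       [  0.        , 517.22590452, 237.16508966],
       [  0.        ,   0.        ,   1.        ]]), 'eye': array([ 1.09735552, -0.36473865,  0.70706068]), 'attitude': array([45.57985469,  0.76279772, 55.67409604])}
tip_cleaner [198.5 351.2] 0.77 [0.431 0.145 0.   ]
flux_jar [243.7 251.8] 0.86 [ 0.429 -0.092  0.   ]
flux_jar [293.8 227.5] 0.81 [ 0.515 -0.187  0.   ]
flux_jar [254.6 138.6] 0.62 [ 0.331 -0.283  0.   ]
flux_jar [242.1 183.3] 0.61 [ 0.349 -0.199  0.   ]
bay_yellow [258.3 395.1] 0.97 [0.618 0.109 0.   ]
bay_red [276.2 358.9] 0.68 [0.614 0.027 0.   ]
bay_grey_a [241.3 423.1] 0.79 [0.614 0.182 0.   ]
stored_jar_a [250.1 429.1] 0.81 [0.638 0.176 0.   ]
stored_jar_a [302.6 332.9] 0.75 [ 0.637 -0.046  0.   ]
stored_jar_b [250.1 429.1] 0.81 [0.638 0.176 0.   ]
stored_jar_b [302.6 332.9] 0.75 [ 0.637 -0.046  0.   ]
solder_reel [239.2 423. ] 0.6 [0.61  0.186 0.   ]
solder_reel [245.4 251.1] 0.54 [ 0.432 -0.096  0.   ]
cutters [189.2 451.9] 0.72 [0.531 0.339 0.   ]Traceback (most recent call last):
  File "<stdin>", line 6, in <module>
ValueError: it knows: bay_grey, bay_red, bay_yellow, cutters, flux_jar, solder_reel, stored_jar, tip_cleaner
```

```bash
python3 - <<'E'
from h import *
for c in ['top']:
    print(c,ctrl.calibration(c)); snap(c,c+'0')
    for t in ['tip_cleaner','flux_jar','bay_yellow','bay_red','bay_grey_a','stored_jar_a','solder_reel','cutters']:
        for r in ctrl.spot_point(t,c)[:5]:
            p=r['pixel']; print(t,np.round(p,1),round(r['conf'],2),np.round(onz(c,*p),3))
E
```

```text
top {'mtx': array([[561.01378395,   0.        , 320.2338401 ],
       [  0.        , 561.01378395, 242.35334533],
       [  0.        ,   0.        ,   1.        ]]), 'eye': array([0.35032157, 0.01724122, 1.11381935]), 'attitude': array([  7.94898935,  -0.67579483, -91.4423988 ])}
tip_cleaner [277.5 250.6] 0.71 [0.438 0.14  0.   ]
tip_cleaner [257.5 475.2] 0.54 [ 0.468 -0.309  0.   ]
flux_jar [329.  473.1] 0.96 [ 0.326 -0.296  0.   ]
flux_jar [236.3 412.3] 0.85 [ 0.513 -0.185  0.   ]
flux_jar [282.8 369.5] 0.77 [ 0.422 -0.096  0.   ]
flux_jar [317.4 425. ] 0.76 [ 0.351 -0.203  0.   ]
bay_yellow [277.3 250.7] 0.7 [0.439 0.14  0.   ]
stored_jar_a [176.1 232.6] 0.91 [0.646 0.175 0.   ]
stored_jar_a [177.6 344.5] 0.64 [ 0.638 -0.053  0.   ]
solder_reel [256.5 477. ] 0.59 [ 0.469 -0.313  0.   ]
cutters [234.4 151.3] 0.58 [0.53  0.338 0.   ]
cutters [177.2 228.8] 0.18 [0.644 0.183 0.   ]
```

View pics/scene0.png

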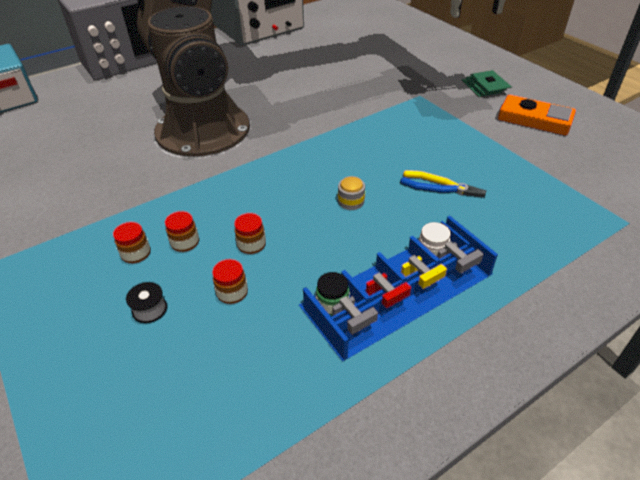

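View pics/top0.png

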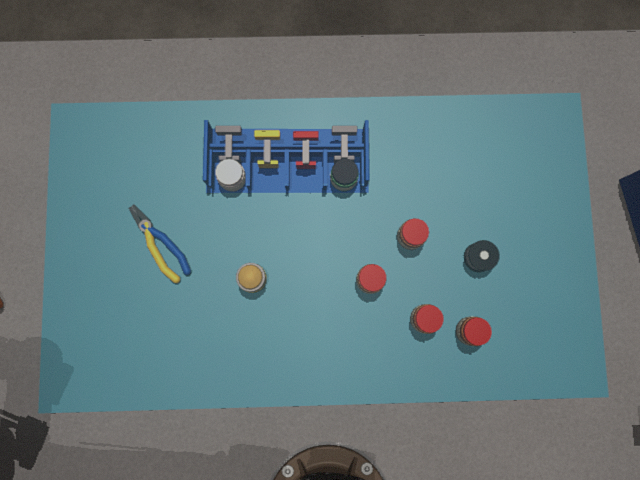

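The intended jar is the leftmost red-capped one, at top pixel (371,279), and the tin is at (251,278). In the top view the bays run, left to right, grey (white tub), yellow, red, grey (green jar). Next I'll refine the crate pose.

```bash
python3 - <<'E'
from h import *
im=cv2.imread('pics/top0.png'); cv2.imwrite('pics/crop.png',cv2.resize(im[110:205,195:378],None,fx=4.3,fy=4.3,interpolation=cv2.INTER_CUBIC))
hsv=cv2.cvtColor(im,cv2.COLOR_BGR2HSV)
def comps(lo,hi,roi,z,cam='top',h=hsv):
    m=cv2.inRange(h,lo,hi); k=np.zeros_like(m); a,b,c,d=roi; k[a:b,c:d]=m[a:b,c:d]
    n,l,s,ce=cv2.connectedComponentsWithStats(k)
    for i in range(1,n):
        if s[i,4]>12: print(cam,s[i],np.round(ce[i],1),np.round(onz(cam,ce[i][1],ce[i][0],z),4))
R=(100,210,190,380)
print('yellow');comps((20,120,80),(35,255,255),R,.058)
print('red');comps((0,150,80),(6,255,255),R,.058)
print('white');comps((0,0,170),(180,40,255),R,.052)
print('black');comps((0,0,0),(180,255,45),R,.056)
print('jarcap');comps((0,150,80),(6,255,255),(255,300,350,395),.058)
print('tin');comps((8,100,60),(35,255,255),(255,300,230,275),.05)
for t,z in [('stored_jar',.054),('tip_cleaner',.03),('flux_jar',.03)]:
    for c in ['scene','top']:
        ctrl.snapshot(c)
        for r in ctrl.trace(t,c)[:4]:
            b=r['bbox']; print(t,c,np.round(b),round(r['conf'],2),np.round(onz(c,(b[1]+b[3])/2,(b[0]+b[2])/2,z),4))
E
```

```text
yellow
top [255 131  25   6 147] [266.8 133.5] [0.7142 0.1    0.058 ]
top [258 161   6   3  17] [260.4 162.1] [0.6571 0.1131 0.058 ]
top [271 161   7   3  20] [273.8 162. ] [0.6567 0.087  0.058 ]
red
top [294 132  23   5  54] [304.2 133.1] [0.7134 0.027  0.058 ]
white
top [342 135   5  22  81] [343.8 145.6] [ 0.6886 -0.0499  0.052 ]
top [303 140   5  22  64] [304.8 151.1] [0.679  0.0267 0.052 ]
top [216 160  26  24 498] [228.4 171.3] [0.6417 0.1758 0.052 ]
black
jarcap
top [375 266   9   6  15] [379.1 268.3] [ 0.4452 -0.1089  0.058 ]
top [379 273   6  16  31] [382.2 281.1] [ 0.421  -0.1138  0.058 ]
tin
top [239 265  23  24 423] [249.7 276.3] [0.4367 0.1363 0.05  ]
stored_jar scene [316. 269. 352. 317.] 0.85 [ 0.6572 -0.0572  0.054 ]
stored_jar scene [418. 221. 450. 255.] 0.65 [0.6556 0.1619 0.054 ]
stored_jar top [214. 160. 246. 190.] 0.97 [0.6336 0.1719 0.054 ]
stored_jar top [328. 158. 358. 192.] 0.62 [ 0.6296 -0.0466  0.054 ]
tip_cleaner scene [336. 177. 365. 212.] 0.56 [0.449  0.1293 0.03  ]
tip_cleaner scene [389. 237. 446. 286.] 0.23 [0.6672 0.1166 0.03  ]
tip_cleaner top [234. 263. 268. 291.] 0.82 [0.4361 0.1353 0.03  ]
tip_cleaner top [129. 205. 191. 282.] 0.4 [0.5057 0.3122 0.03  ]
flux_jar scene [212. 262. 245. 303.] 0.98 [ 0.5181 -0.1823  0.03  ]
flux_jar scene [164. 210. 201. 254.] 0.7 [ 0.3533 -0.1972  0.03  ]
flux_jar scene [233. 212. 266. 251.] 0.64 [ 0.4249 -0.0913  0.03  ]
flux_jar scene [116. 224. 154. 265.] 0.64 [ 0.3337 -0.2831  0.03  ]
flux_jar top [397. 217. 426. 250.] 0.73 [ 0.5149 -0.1789  0.03  ]
flux_jar top [414. 306. 443. 333.] 0.67 [ 0.3467 -0.2033  0.03  ]
flux_jar top [454. 316. 492. 348.] 0.56 [ 0.3211 -0.2878  0.03  ]
```

View pics/crop.png

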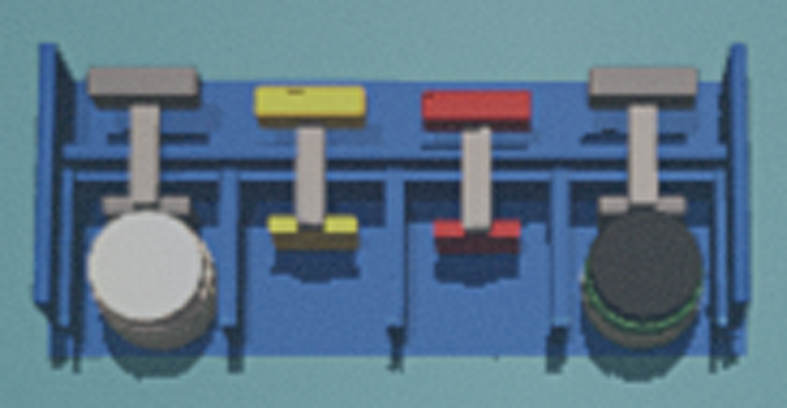

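The crop shows the yellow tab second from left and the red tab third. The front ends of the wall tops are at about crop (232,325), (396,325) and (560,325).

```bash
python3 - <<'E'
from h import *
f=lambda u,v,z:np.round(onz('top',110+(v+.5)/4.3-.5,195+(u+.5)/4.3-.5,z)[:2],4)
for u,v in [(68,325),(232,325),(396,325),(560,325),(720,325)]: print('wallfront',f(u,v,.04))
for u,v in [(232,180),(396,178),(560,178)]: print('wallback',f(u,v,.04))
for u in (142,310,476,643): print('flag top',f(u,84 if u in(142,643) else (100 if u==310 else 105),.058))
for u in (146,643): print('jar',f(u,266 if u<200 else 263,.052 if u<200 else .056))
for u,v in [(50,355),(745,355)]: print('floor',f(u,v,0.))
E
```

```text
wallfront [0.6178 0.2127]
wallfront [0.6161 0.1382]
wallfront [0.6145 0.0636]
wallfront [ 0.6128 -0.0111]
wallfront [ 0.6112 -0.0841]
wallback [0.6843 0.1377]
wallback [0.6837 0.0625]
wallback [ 0.6821 -0.0129]
flag top [0.7246 0.1761]
flag top [0.7155 0.1001]
flag top [0.7115 0.0248]
flag top [ 0.7199 -0.0513]
jar [0.6413 0.1754]
jar [ 0.6367 -0.0489]
floor [0.6135 0.2284]
floor [ 0.6061 -0.0992]
```

Request:
send_rows:
  increments:
    - [[0, -0.6, 0, 0.12], [0, -1, 0, 0.2], [0.2, -1, 0, 0.275], [0.4, -1, 0, 0.275], [0.5, -1, 0, 0.275], [0.5, -1, 0, 0.275], [0.5, -1, 0, 0.275], [0.5, -1, 0, 0.275]]
  jaw: 1

```text
clock: 2.55
tool_pos: [0.37, 0.4187, 0.1922]
orientation: [180.0, 0.0, 0.0]
force: [-0.2, 0.3, -0.1]
opening: 0.0874
gripper_force: 0.0
```

Request:
send_rows:
  increments:
    - [[0.1, -0.3, 0, -0.014], [0.2, -0.6, 0, -0.014], [0.33, -1, 0, -0.014], [0.33, -1, 0, -0.014], [0.33, -1, 0, -0.014]]

```text
clock: 3.18
tool_pos: [0.4367, 0.2174, 0.1927]
orientation: [-180.0, -0.0, -1.3]
force: [-0.5, 0.8, 0.1]
opening: 0.0877
gripper_force: 0.0
```

Request:
send_rows:
  increments:
    - [[0, -0.2, 0, 0], [0, -0.4, 0, 0], [0, -0.4, 0, 0], [0, -0.4, 0, 0]]

```text
clock: 3.68
tool_pos: [0.4368, 0.1393, 0.1925]
orientation: [-180.0, -0.0, -1.2]
force: [-0.0, 0.8, -0.1]
opening: 0.088
gripper_force: 0.0
```

```bash
python3 - <<'E'
from h import *
o=ctrl.get_obs();print(o['tool_pos'],o['orientation'])
im=snap('wrist','w1')
for t in ['tip_cleaner','bay_yellow']:
    for r in ctrl.spot_point(t,'wrist')[:2]: print(t,np.round(r['pixel']),r['conf'],onz('wrist',*r['pixel']))
E
```

```text
[0.43684158 0.13931912 0.19253284] [-1.79973723e+02 -2.52544129e-02 -1.17814791e+00]
tip_cleaner [213. 320.] 0.87 [0.43688158 0.14008416 0.        ]
```

View pics/w1.png

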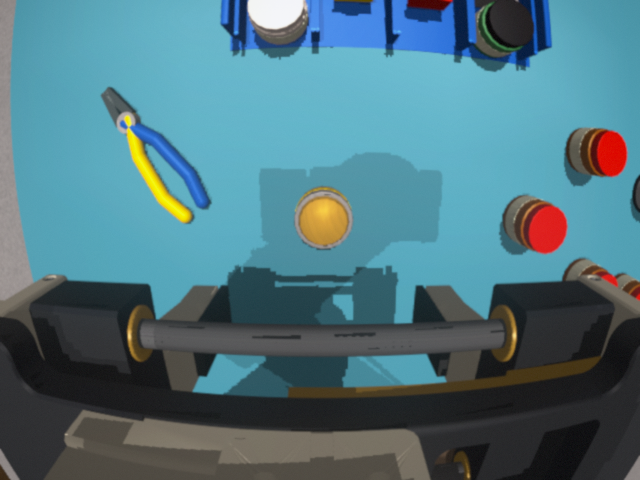

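The wrist view shows the tin at pixel (323,218), right under the tool (0.437, 0.140). I'll descend and grip it.

Request:
send_rows:
  increments:
    - [[0, 0, -0.25, 0], [0, 0, -0.5, 0], [0, 0, -0.7, 0], [0, 0, -0.82, 0], [0, 0, -0.89, 0], [0, 0, -0.89, 0], [0, 0, -0.89, 0]]

```text
clock: 4.7
tool_pos: [0.4372, 0.1389, 0.0148]
orientation: [-180.0, -0.0, -1.2]
force: [0.4, 0.3, 0.2]
opening: 0.0876
gripper_force: 0.0
```

Request:
send_rows:
  increments:
    - [[0, 0, 0, 0], [0, 0, 0, 0], [0, 0, 0, 0], [0, 0, 0, 0], [0, 0, 0, 0], [0, 0, 0, 0]]
  jaw: 0.6

```text
clock: 5.45
tool_pos: [0.4368, 0.1382, 0.0143]
orientation: [180.0, 0.0, -1.2]
force: [0.7, 0.1, 0.6]
opening: 0.0527
gripper_force: 0.0
```

```bash
python3 - <<'E'
from h import *
snap('wrist','w2')
for r in ctrl.spot_point('tip_cleaner','wrist')[:2]: print(np.round(r['pixel']),r['conf'],onz('wrist',*r['pixel']))
snap('top','t2')
for r in ctrl.spot_point('tip_cleaner','top')[:2]: print(np.round(r['pixel']),r['conf'],onz('top',*r['pixel']))
E
```

```text
[267. 323.] 0.55 [0.43992541 0.13660685 0.        ]
```

View pics/w2.png

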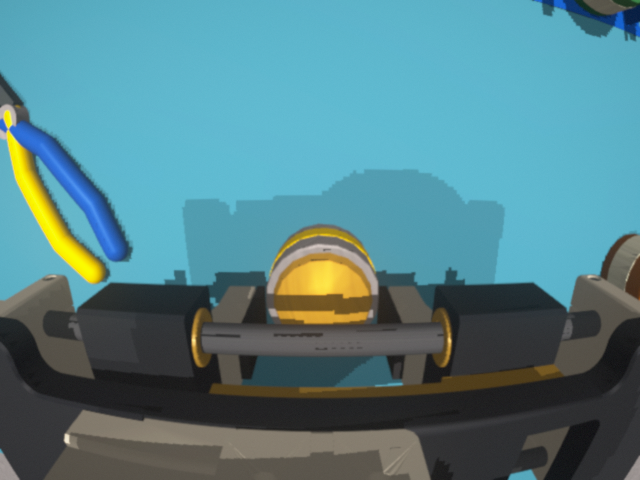

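The tin is between the pads, at (323,270). I'll close further.

Request:
send_rows:
  increments:
    - [[0, 0, 0, 0], [0, 0, 0, 0], [0, 0, 0, 0]]
  jaw: 0.45

```text
clock: 6.02
tool_pos: [0.4367, 0.1382, 0.0142]
orientation: [180.0, 0.0, -1.2]
force: [-0.3, 0.3, -1.6]
opening: 0.0415
gripper_force: 28.1
```

```bash
python3 - <<'E'
from h import *
a=snap('wrist','w3'); b=snap('scene','s3')
cv2.imwrite('pics/m3.png',np.hstack([cv2.resize(a[180:420,160:480],(400,300)),cv2.resize(b[120:270,250:450],(400,300),interpolation=cv2.INTER_CUBIC)])[:,:,::-1])
for c in ('wrist','scene'):
  for r in ctrl.spot_point('tip_cleaner',c)[:2]: print(np.round(r['pixel']),r['conf'],onz(c,*r['pixel']))
E
```

```text
[270. 320.] 0.94 [0.43805321 0.13815505 0.        ]
[197. 350.] 0.63 [0.42734314 0.1457038  0.        ]
```

View pics/m3.png

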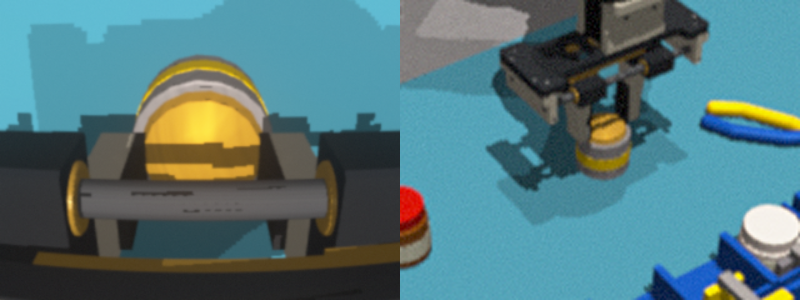

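```bash
cat >> h.py <<'E'
def proj(cam,p):
    c=ctrl.calibration(cam); K=np.array(c['mtx'])
    from scipy.spatial.transform import Rotation as R
    A=np.array(c['attitude']); A=A if A.shape==(3,3) else R.from_euler('xyz',A,degrees=True).as_matrix()
    q=A.T@(np.array(p)-np.array(c['eye'])); q=np.array([q[0],-q[1],-q[2]])
    if cam=='wrist':
        n=np.hypot(q[0],q[1]); t=np.arctan2(n,q[2]); q=np.array([q[0]/n*t,q[1]/n*t,1])
    return (K@(q/q[2]))[:2]
E
python3 - <<'E'
from h import *
b=cv2.imread('pics/s3.png')[120:270,250:450]; b=cv2.resize(b,(800,600),interpolation=cv2.INTER_CUBIC)
def dot(p,col):
    u=(proj('scene',p)-[250,120])*4; cv2.circle(b,tuple(int(x) for x in u),4,col,-1)
x,y,z=ctrl.get_obs()['tool_pos']; print(ctrl.calibration('wrist'))
for s in (-1,1):
  for dx in (-.0095,.0095):
    for zz in (z,z+.0188,z+.0658): dot((x+dx,y+s*.021,zz),(0,0,255) if s<0 else (255,0,255))
for t in np.linspace(0,6.28,24):
  for zz in (0,.044): dot((.437+.028*np.cos(t),.139+.028*np.sin(t),zz),(0,255,0))
cv2.imwrite('pics/o3.png',b)
E
```

```text
{'mtx': array([[371.64829954,   0.        , 321.45373728],
       [  0.        , 371.64829954, 245.07255292],
       [  0.        ,   0.        ,   1.        ]]), 'eye': array([0.51243296, 0.13600402, 0.20569113]), 'attitude': array([-1.60753417e+01, -4.44371237e-03, -9.11980374e+01])}
```

View pics/o3.png

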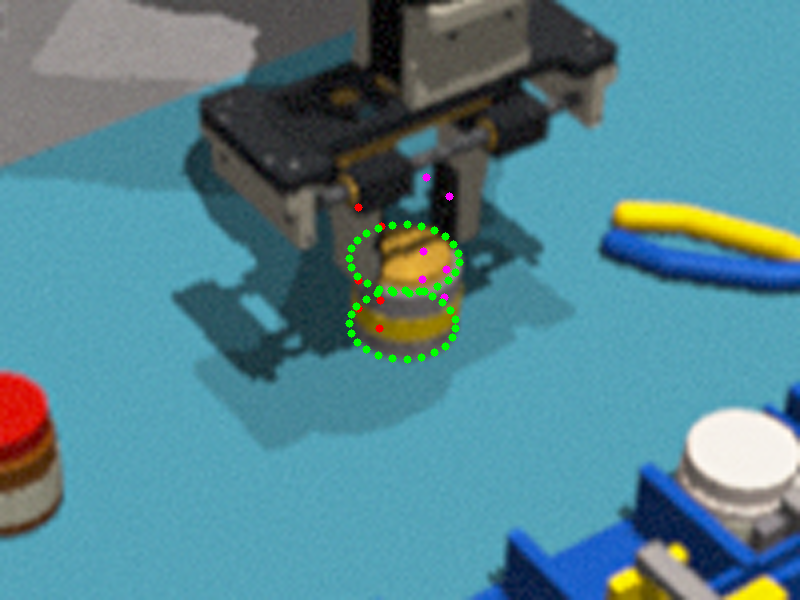

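```bash
python3 - <<'E'
from h import *
x,y,z=ctrl.get_obs()['tool_pos']
print(ctrl.get_obs()['opening'],x,y,z)
for zz in (z,z+.0188,z+.03,z+.0658):
  for dx in (-.0095,.0095):
    print(round(zz,3),dx,[(proj('wrist',(x+dx,y+s*.0208,zz))-[160,180])*1.25 for s in (1,-1)])
print('rim front',(proj('wrist',(.465,.138,.044))-[160,180])*1.25,'base front',(proj('wrist',(.465,.138,0))-[160,180])*1.25)
print('rim sides',[(proj('wrist',(.437,.138+s*.028,.044))-[160,180])*1.25 for s in (1,-1)])
a=cv2.imread('pics/w3.png')[230:370,220:430]
cv2.imwrite('pics/w3c.png',cv2.resize(a,None,fx=3.8,fy=3.8,interpolation=cv2.INTER_CUBIC))
E
```

```text
0.04193210465258464 0.4366627830233716 0.13819422591423713 0.014267226991762035
0.014 -0.0095 [array([154.82864136, 146.39570208]), array([247.01695137, 144.65372457])]
0.014 0.0095 [array([152.44696413, 106.744433  ]), array([247.5308943 , 104.87706396])]
0.033 -0.0095 [array([150.60949144, 164.80685757]), array([251.09661361, 162.95393252])]
0.033 0.0095 [array([147.74013182, 122.19333503]), array([251.9126416 , 120.18479559])]
0.044 -0.0095 [array([147.7494808 , 177.37603605]), array([253.86404125, 175.45516243])]
0.044 0.0095 [array([144.51035385, 132.85842913]), array([254.92182713, 130.75972519])]
0.08 -0.0095 [array([136.34517892, 228.24473677]), array([264.91631164, 226.11892911])]
0.08 0.0095 [array([131.27688295, 177.12285464]), array([267.27470905, 174.72096007])]
rim front [199.01532588  83.64523828] base front [199.57192583  56.35593247]
rim sides [array([128.2195454 , 154.61093716]), array([273.39035068, 151.89884519])]
```

View pics/w3c.png

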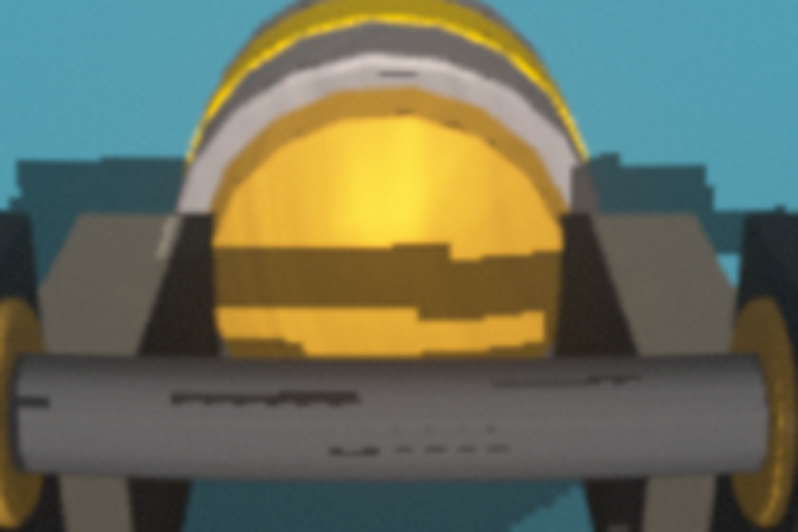

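```bash
python3 - <<'E'
from h import *
x,y,z=ctrl.get_obs()['tool_pos']
for zz in (.05,.08,.11,.14):
    print(zz,[np.round((proj('scene',(x+a*.039,y+b*.0965,zz))-[250,120])*4) for a,b in ((1,-1),(1,1),(-1,-1))])
for h,d in ((.044,.178),):
  for rel in (0,.02,.03,.04):
    print(rel,np.round(proj('wrist',(x+.0095,y+h,z+rel))))
E
```

```text
0.05 [array([289., 363.]), array([599., 220.]), array([202., 279.])]
0.08 [array([288., 315.]), array([604., 173.]), array([199., 231.])]
0.11 [array([286., 265.]), array([609., 124.]), array([196., 182.])]
0.14 [array([285., 213.]), array([615.,  72.]), array([193., 130.])]
0 [241. 266.]
0.02 [233. 279.]
0.03 [228. 287.]
0.04 [223. 295.]
```

The fingertips really sit about 30 mm above the reported TCP. The wrist tip pixels, the body edges in the scene view and the grip on the dome all agree on this. I'll release and go 28 mm lower in small steps.

Request:
send_rows:
  increments:
    - [[0, 0, 0, 0], [0, 0, 0, 0], [0, 0, 0, 0], [0, 0, 0, 0], [0, 0, 0, 0]]
  jaw: 1

```text
clock: 6.85
tool_pos: [0.4369, 0.1383, 0.0144]
orientation: [-180.0, -0.0, -1.2]
force: [-0.3, 0.4, 0.4]
opening: 0.0851
gripper_force: 0.0
```

Request:
send_rows:
  increments:
    - [[0, 0, -0.02, 0], [0, 0, -0.04, 0], [0, 0, -0.06, 0], [0, 0, -0.07, 0], [0, 0, -0.07, 0]]

```text
clock: 7.48
tool_pos: [0.4367, 0.1381, 0.0001]
orientation: [180.0, 0.0, -1.2]
force: [-0.3, -0.0, 1.2]
opening: 0.0877
gripper_force: 0.0
```

No contact at a reported z of 0, which agrees with the offset. I'll continue down.

Request:
send_rows:
  increments:
    - [[0, 0, -0.02, 0], [0, 0, -0.04, 0], [0, 0, -0.05, 0], [0, 0, -0.06, 0], [0, 0, -0.06, 0]]

```text
clock: 8.1
tool_pos: [0.4367, 0.1382, -0.0118]
orientation: [180.0, 0.0, -1.2]
force: [0.7, -0.3, -0.2]
opening: 0.0876
gripper_force: 0.0
```

Request:
send_rows:
  increments:
    - [[0, 0, 0, 0], [0, 0, 0, 0], [0, 0, 0, 0], [0, 0, 0, 0], [0, 0, 0, 0], [0, 0, 0, 0]]
  jaw: 0.5

```text
clock: 8.85
tool_pos: [0.4369, 0.1383, -0.0116]
orientation: [-180.0, -0.0, -1.2]
force: [-0.0, -0.4, 1.1]
opening: 0.0555
gripper_force: 30.0
```

Firm grip at a 55.5 mm opening. Now I'll slide the tin to the front of the yellow bay.

Request:
send_rows:
  increments:
    - [[0.05, -0.02, 0, 0], [0.12, -0.05, 0, 0], [0.2, -0.085, 0, 0], [0.28, -0.12, 0, 0], [0.36, -0.15, 0, 0], [0.44, -0.17, 0, 0], [0.5, -0.18, 0, 0], [0.56, -0.182, 0, 0], [0.62, -0.182, 0, 0], [0.66, -0.182, 0, 0], [0.66, -0.182, 0, 0]]

```text
clock: 10.22
tool_pos: [0.5705, 0.1009, -0.0115]
orientation: [180.0, -0.0, -1.3]
force: [1.7, -2.4, 2.6]
opening: 0.0553
gripper_force: 30.0
```

Request:
send_rows:
  increments:
    - [[0.02, 0, 0, 0], [0.05, -0.001, 0, 0], [0.08, -0.002, 0, 0], [0.1, -0.002, 0, 0], [0.12, -0.003, 0, 0], [0.12, -0.003, 0, 0]]

```text
clock: 10.98
tool_pos: [0.5933, 0.1005, -0.0116]
orientation: [180.0, 0.0, -1.2]
force: [-2.4, -1.0, 5.3]
opening: 0.0552
gripper_force: 30.0
```

```bash
python3 - <<'E'
from h import *
print(ctrl.get_obs()['tool_pos'])
t=snap('top','t4'); s=snap('scene','s4'); w=snap('wrist','w4')
A=cv2.resize(w[0:330,120:560],(440,330)); B=cv2.resize(s[180:330,280:500],(440,300),interpolation=cv2.INTER_CUBIC)
cv2.imwrite('pics/m4.png',np.hstack([A[:300,20:420],B[:,:400]])[:,:,::-1])
for c in ('wrist','scene'):
  for n in ('tip_cleaner','bay_yellow','bay_red'):
   for r in ctrl.spot_point(n,c)[:2]: print(c,n,np.round(r['pixel']),r['conf'],onz(c,*r['pixel']))
E
```

```text
[ 0.59329178  0.10045109 -0.01156546]
wrist tip_cleaner [285. 321.] 0.65 [0.59531573 0.09981797 0.        ]
scene tip_cleaner [253. 384.] 0.87 [5.95570786e-01 1.01040477e-01 1.11022302e-16]
scene bay_yellow [257. 392.] 0.84 [ 6.12588274e-01  1.07207395e-01 -1.11022302e-16]
scene bay_red [279. 361.] 0.77 [0.62296918 0.02629115 0.        ]
```

View pics/m4.png

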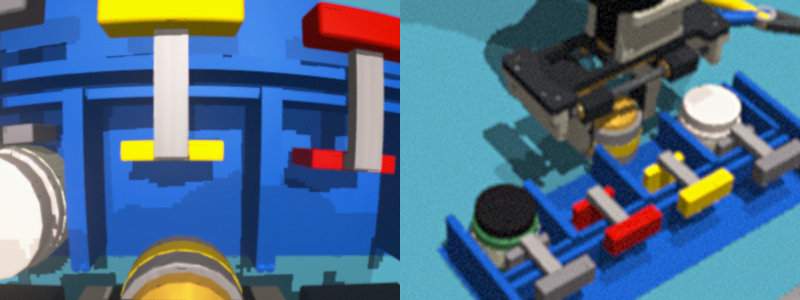

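The wrist view shows the bay centre slightly left of the tin: wall fronts at columns 75 and 265, tab centre 172, tin 183. I'll quantify it.

```bash
python3 - <<'E'
from h import *
w=cv2.imread('pics/w4.png'); h=cv2.cvtColor(w,cv2.COLOR_BGR2HSV)
m=cv2.inRange(h,(22,120,80),(35,255,255)); m[:135]=0; m[165:]=0; m[:,:240]=0;m[:,380:]=0
ys,xs=np.where(m); print('tab',xs.min(),xs.max(),ys.min(),ys.max())
for u in (xs.min(),xs.max()): print(onz('wrist',ys.min(),u,.037),onz('wrist',ys.max(),u,.007))
m=cv2.inRange(h,(22,120,80),(35,255,255)); m[45:]=0; ys,xs=np.where(m); print('flag',xs.min(),xs.max(),ys.max(),[onz('wrist',20,u,.058)[:2] for u in (xs.min(),xs.max())])
print(w[262,200:236].tolist()); print(w[262,385:425].tolist())
E
```

```text
tab 261 362 140 160
[0.67015532 0.12167502 0.037     ] [0.66102903 0.12688539 0.007     ]
[0.66914722 0.08310997 0.037     ] [0.65984654 0.07994675 0.007     ]
flag 238 383 36 [array([0.71196772, 0.1252919 ]), array([0.71035868, 0.07747201])]
[[84, 77, 54], [84, 76, 55], [84, 77, 56], [89, 80, 56], [99, 89, 59], [107, 96, 61], [111, 99, 61], [124, 111, 66], [148, 132, 75], [164, 140, 78], [171, 127, 68], [178, 104, 52], [180, 93, 43], [181, 93, 45], [181, 90, 43], [181, 92, 43], [181, 90, 41], [182, 92, 42], [182, 91, 42], [181, 91, 40], [182, 93, 42], [183, 92, 42], [183, 92, 40], [185, 93, 37], [188, 93, 37], [187, 94, 38], [184, 92, 38], [181, 91, 38], [170, 84, 35], [133, 70, 35], [92, 51, 31], [79, 47, 31], [79, 47, 31], [80, 50, 32], [80, 56, 34], [81, 65, 40]]
[[80, 69, 41], [81, 70, 43], [81, 69, 42], [82, 71, 45], [82, 70, 43], [83, 68, 41], [81, 62, 38], [79, 51, 29], [78, 44, 25], [79, 44, 26], [100, 52, 26], [147, 73, 31], [176, 87, 31], [182, 89, 32], [183, 90, 31], [182, 89, 31], [184, 91, 31], [184, 90, 33], [181, 88, 29], [181, 88, 30], [181, 88, 30], [183, 90, 34], [182, 89, 29], [184, 91, 32], [183, 89, 29], [184, 89, 29], [186, 91, 30], [184, 89, 28], [182, 90, 29], [180, 102, 42], [174, 123, 59], [167, 141, 72], [167, 147, 77], [167, 147, 78], [167, 146, 77], [166, 147, 76], [166, 147, 77], [166, 147, 76], [167, 146, 76], [166, 147, 76]]
```

Request:
send_rows:
  increments:
    - [[0, 0.005, 0, 0], [0, 0.01, 0, 0], [0, 0.01, 0, 0]]

```text
clock: 11.8
tool_pos: [0.593, 0.1035, -0.0116]
orientation: [-180.0, -0.0, -1.2]
force: [0.3, -1.9, 4.5]
opening: 0.0554
gripper_force: 30.0
```

Request:
send_rows:
  increments:
    - [[0, 0, 0, 0], [0, 0, 0, 0], [0, 0, 0, 0], [0, 0, 0, 0]]
  jaw: 0.8

```text
clock: 12.3
tool_pos: [0.5927, 0.1034, -0.0118]
orientation: [180.0, 0.0, -1.2]
force: [-1.0, -0.2, -0.3]
opening: 0.0699
gripper_force: 0.0
```

Request:
send_rows:
  increments:
    - [[-0.05, 0, 0, 0], [-0.12, 0, 0, 0], [-0.2, 0, 0, 0], [-0.28, 0, 0, 0], [-0.3, 0, 0, 0]]

```text
clock: 12.92
tool_pos: [0.5314, 0.1032, -0.0114]
orientation: [-180.0, 0.0, -1.2]
force: [-0.0, -0.0, -0.5]
opening: 0.0701
gripper_force: 0.0
```

Request:
send_rows:
  increments:
    - [[0, 0, 0, 0], [0, 0, 0, 0], [0, 0, 0, 0], [0, 0, 0, 0], [0, 0, 0, 0], [0, 0, 0, 0], [0, 0, 0, 0], [0, 0, 0, 0]]
  jaw: 0

```text
clock: 13.92
tool_pos: [0.5328, 0.1033, -0.0116]
orientation: [180.0, -0.0, -1.2]
force: [-0.0, 0.9, 0.4]
opening: 0.0009
gripper_force: 0.0
```

```bash
python3 - <<'E'
from h import *
print(ctrl.get_obs()['tool_pos'])
for c in ('wrist','scene'):
  snap(c,'x5'+c)
  for n in ('tip_cleaner',):
   for r in ctrl.spot_point(n,c)[:2]: print(c,n,np.round(r['pixel']),r['conf'],onz(c,*r['pixel']))
E
```

```text
[ 0.53280466  0.10328186 -0.01163921]
wrist tip_cleaner [170. 320.] 0.84 [0.59418237 0.10233248 0.        ]
scene tip_cleaner [253. 382.] 0.59 [0.59215167 0.09799227 0.        ]
```

Request:
send_rows:
  increments:
    - [[0.05, 0, 0, 0], [0.09, 0, 0, 0], [0.11, 0, 0, 0], [0.13, 0, 0, 0], [0.15, -0.001, 0, 0], [0.17, -0.002, 0, 0], [0.19, -0.003, 0, 0], [0.21, -0.004, 0, 0], [0.23, -0.005, 0, 0], [0.25, -0.005, 0, 0], [0.27, -0.005, 0, 0]]

```text
clock: 15.5
tool_pos: [0.587, 0.1023, -0.0117]
orientation: [180.0, 0.0, -1.2]
force: [-0.8, -0.2, -1.2]
opening: 0.0006
gripper_force: 0.4
```

Request:
send_rows:
  increments:
    - [[0.01, 0, 0, 0], [0.02, 0, 0, 0], [0.03, 0, 0, 0], [0.03, 0, 0, 0]]

```text
clock: 16.0
tool_pos: [0.5931, 0.1023, -0.0116]
orientation: [-180.0, -0.0, -1.2]
force: [-0.2, 0.4, -0.6]
opening: 0.0003
gripper_force: 0.0
```

```bash
cat > chk.py <<'E'
from h import *
import sys
name=sys.argv[1]; col=sys.argv[2]
o=ctrl.get_obs(); print(o['tool_pos'],o['force'])
for c in ('wrist','scene'):
  im=snap(c,name+c)
  for r in ctrl.spot_point('tip_cleaner' if col=='y' else 'flux_jar',c)[:3]: print(c,np.round(r['pixel']),round(r['conf'],2),onz(c,*r['pixel']))
# flag positions in top view: yellow, red, grey
t=snap('top',name+'top'); h=cv2.cvtColor(t,cv2.COLOR_RGB2HSV)
for n,lo,hi in (('y',(20,120,80),(35,255,255)),('r',(0,120,60),(8,255,255))):
  m=cv2.inRange(h,lo,hi); k=np.zeros_like(m); k[105:152,245:325]=m[105:152,245:325]
  ys,xs=np.where(k>0)
  if len(ys)>10: print('flag',n,len(ys),np.round(onz('top',np.mean(ys),np.mean(xs),.055),4), ys.min(),ys.max())
E
python3 chk.py a6 y
```

```text
[ 0.5931095   0.1023385  -0.01157658] [-0.2161431   0.44485776 -0.55218361]
wrist [213. 324.] 0.55 [0.63334678 0.09946184 0.        ]
scene [264. 395.] 0.69 [0.62829208 0.09946752 0.        ]
flag r 117 [0.7125 0.0252 0.055 ] 132 137
```

Request:
send_rows:
  increments:
    - [[0.01, 0, 0, 0], [0.02, 0, 0, 0], [0.02, 0, 0, 0]]

```text
clock: 16.62
tool_pos: [0.5959, 0.1019, -0.0118]
orientation: [180.0, 0.1, -1.2]
force: [-5.0, -0.8, 3.4]
opening: 0.0006
gripper_force: 2.6
```

Request:
send_rows:
  increments:
    - [[0.005, 0, 0, 0], [0.01, 0, 0, 0], [0.01, 0, 0, 0]]

```text
clock: 17.0
tool_pos: [0.5985, 0.1021, -0.0118]
orientation: [180.0, 0.0, -1.2]
force: [-4.3, -0.4, 3.0]
opening: -0.0
gripper_force: 2.2
```

Request:
send_rows:
  increments:
    - [[0.005, 0, 0, 0], [0.01, 0, 0, 0], [0.01, 0, 0, 0]]

```text
clock: 17.38
tool_pos: [0.601, 0.1023, -0.0117]
orientation: [180.0, -0.0, -1.2]
force: [-3.5, -0.2, 0.6]
opening: 0.0005
gripper_force: 1.7
```

```bash
python3 chk.py a7 y
```

```text
[ 0.60098093  0.10229104 -0.01172941] [-3.47010544 -0.16614199  0.63410099]
wrist [210. 323.] 0.83 [0.64266829 0.10000841 0.        ]
scene [268. 396.] 0.71 [0.63719849 0.0960941  0.        ]
flag r 122 [0.7124 0.025  0.055 ] 132 137
```

Request:
send_rows:
  increments:
    - [[0.005, 0, 0, 0], [0.01, 0, 0, 0], [0.01, 0, 0, 0]]

```text
clock: 18.0
tool_pos: [0.6029, 0.1023, -0.0117]
orientation: [-180.0, -0.0, -1.2]
force: [-2.2, -0.6, -0.6]
opening: 0.0
gripper_force: 1.5
```

Request:
send_rows:
  increments:
    - [[0.005, 0, 0, 0], [0.01, 0, 0, 0], [0.01, 0, 0, 0]]

```text
clock: 18.38
tool_pos: [0.6033, 0.1021, -0.0117]
orientation: [180.0, 0.1, -1.2]
force: [-8.2, 1.5, 4.4]
opening: 0.0007
gripper_force: 4.3
```

Request:
send_rows:
  increments:
    - [[0.005, 0, 0, 0], [0.005, 0, 0, 0]]

```text
clock: 18.62
tool_pos: [0.6034, 0.102, -0.0118]
orientation: [180.0, 0.2, -1.2]
force: [-12.0, 2.4, 6.9]
opening: 0.0004
gripper_force: 6.0
```

Force is rising with position stalled at x = 0.6034, so the tab is at the stop. Back off.

Request:
send_rows:
  increments:
    - [[-0.02, 0, 0, 0], [-0.08, 0, 0, 0], [-0.2, 0, 0, 0], [-0.3, 0, 0.1, 0], [-0.35, 0, 0.35, 0], [-0.38, 0, 0.6, 0], [-0.38, 0, 0.6, 0]]
  jaw: 0

```text
clock: 19.5
tool_pos: [0.5324, 0.1037, 0.1131]
orientation: [-179.8, -0.5, -1.2]
force: [-0.0, 0.1, -1.1]
opening: 0.0005
gripper_force: 0.0
```

```bash
python3 chk.py a8 y; python3 - <<'E'
from h import *
t=cv2.imread('pics/a8top.png'); w=cv2.imread('pics/a8wrist.png'); 
h=cv2.cvtColor(t,cv2.COLOR_BGR2HSV)
for n,m in (('yellow',cv2.inRange(h,(18,100,60),(38,255,255))),):
    n_,l,s,ce=cv2.connectedComponentsWithStats(m)
    for i in range(1,n_):
        if s[i,4]>12 and s[i,1]<210: print(s[i],np.round(onz('top',ce[i][1],ce[i][0],.055),4))
h=cv2.cvtColor(w,cv2.COLOR_BGR2HSV)
for nm,lo,hi in(('yellow',(18,100,60),(38,255,255)),('red',(0,120,60),(8,255,255))):
    n_,l,s,ce=cv2.connectedComponentsWithStats(cv2.inRange(h,lo,hi))
    for i in range(1,n_):
        if s[i,4]>40 and s[i,1]<250: print(nm,s[i],np.round(onz('wrist',ce[i][1],ce[i][0],.055),4))
E
```

```text
[0.53239382 0.10373799 0.11309038] [-0.008068    0.11211883 -1.08998515]
wrist [ 97. 323.] 0.97 [0.64133786 0.09847974 0.        ]
scene [265. 400.] 0.87 [0.63546719 0.10664527 0.        ]
scene [240. 424.] 0.58 [0.61236286 0.18610942 0.        ]
flag y 54 [0.7243 0.0836 0.055 ] 126 132
flag r 119 [0.7126 0.0253 0.055 ] 132 137
[271 126   9   9  63] [0.7234 0.0835 0.055 ]
yellow [292  46  23  18 269] [0.6636 0.1116 0.055 ]
yellow [328  46  20  15 240] [0.6638 0.0876 0.055 ]
yellow [ 289   61   67   65 3325] [0.6365 0.0985 0.055 ]
yellow [ 65 220   8  12  57] [0.5555 0.3024 0.055 ]
yellow [  69  234   67   84 1335] [0.5077 0.2819 0.055 ]
red [392   0  69  16 786] [0.7008 0.0255 0.055 ]
red [397  65  21  12 186] [0.6525 0.0428 0.055 ]
red [429  68  19  11 124] [0.6516 0.0198 0.055 ]
red [ 604  232   36   55 1458] [ 0.5145 -0.1715  0.055 ]
```

Yellow flag moved about 10 mm, level with the grey ones. The tin is home at (0.641, 0.10). Now the jar.

Request:
send_rows:
  increments:
    - [[-0.1, -0.2, 0, 0], [-0.25, -0.45, 0, 0], [-0.4, -0.7, 0, 0], [-0.52, -0.92, 0, 0], [-0.54, -0.99, 0, 0], [-0.54, -0.99, 0, 0], [-0.54, -0.99, 0, 0]]
  jaw: 1

```text
clock: 20.62
tool_pos: [0.4224, -0.0953, 0.108]
orientation: [180.0, 0.0, -1.2]
force: [-0.1, 0.7, 0.0]
opening: 0.065
gripper_force: 0.0
```

```bash
python3 chk.py a9 r
```

```text
[ 0.42235262 -0.09529444  0.10801064] [-0.14534415  0.71612206  0.02843615]
wrist [117. 425.] 0.94 [ 0.51851584 -0.18174375  0.        ]
wrist [223. 318.] 0.7 [ 0.43067878 -0.0929033   0.        ]
scene [240. 184.] 0.9 [ 0.34478668 -0.19660144  0.        ]
scene [254. 140.] 0.84 [ 0.32937785 -0.28014575  0.        ]
scene [244. 250.] 0.68 [ 0.42826965 -0.09591904  0.        ]
flag y 148 [0.7254 0.1003 0.055 ] 126 132
flag r 113 [0.7127 0.0255 0.055 ] 132 136
```

Request:
send_rows:
  increments:
    - [[0.03, 0.005, 0, 0], [0.03, 0.005, 0, 0], [0.03, 0.005, 0, 0]]
  jaw: 1

```text
clock: 21.25
tool_pos: [0.4278, -0.0947, 0.1083]
orientation: [180.0, 0.0, -1.2]
force: [-0.5, 0.3, 0.1]
opening: 0.0875
gripper_force: 0.0
```

Request:
send_rows:
  increments:
    - [[0, 0, -0.15, 0], [0, 0, -0.3, 0], [0, 0, -0.42, 0], [0, 0, -0.52, 0], [0, 0, -0.58, 0], [0, 0, -0.6, 0], [0, 0, -0.6, 0]]

```text
clock: 22.12
tool_pos: [0.428, -0.0947, -0.0114]
orientation: [180.0, -0.0, -1.2]
force: [0.4, 0.4, 0.5]
opening: 0.0874
gripper_force: 0.0
```

Request:
send_rows:
  increments:
    - [[0, 0, 0, 0], [0, 0, 0, 0], [0, 0, 0, 0], [0, 0, 0, 0], [0, 0, 0, 0], [0, 0, 0, 0]]
  jaw: 0.5

```text
clock: 22.88
tool_pos: [0.4279, -0.0947, -0.0115]
orientation: [-180.0, -0.0, -1.2]
force: [-1.3, -0.1, 5.5]
opening: 0.055
gripper_force: 30.0
```

Request:
send_rows:
  increments:
    - [[0.03, 0.05, 0, 0], [0.07, 0.12, 0, 0], [0.12, 0.19, 0, 0], [0.18, 0.27, 0, 0], [0.24, 0.34, 0, 0], [0.3, 0.41, 0, 0], [0.36, 0.48, 0, 0], [0.42, 0.54, 0, 0], [0.48, 0.59, 0, 0], [0.54, 0.607, 0, 0], [0.6, 0.608, 0, 0], [0.62, 0.608, 0, 0]]

```text
clock: 24.38
tool_pos: [0.5513, 0.0266, -0.0115]
orientation: [180.0, 0.1, -1.2]
force: [-7.1, 0.2, 11.9]
opening: 0.0555
gripper_force: 30.0
```

Request:
send_rows:
  increments:
    - [[0, 0, 0, 0], [0.04, 0, 0, 0], [0.08, -0.001, 0, 0], [0.12, -0.002, 0, 0], [0.16, -0.003, 0, 0], [0.2, -0.004, 0, 0], [0.2, -0.004, 0, 0]]

```text
clock: 25.25
tool_pos: [0.5922, 0.0259, -0.0114]
orientation: [180.0, 0.0, -1.2]
force: [-1.2, -1.8, 5.0]
opening: 0.0551
gripper_force: 30.0
```

```bash
python3 chk.py a10 r; python3 - <<'E'
from h import *
w=cv2.imread('pics/a10wrist.png'); h=cv2.cvtColor(w,cv2.COLOR_BGR2HSV)
n_,l,s,ce=cv2.connectedComponentsWithStats(cv2.inRange(h,(0,130,60),(8,255,255)))
for i in range(1,n_):
    a=s[i]
    if a[4]>40 and a[1]<250: print(a,onz('wrist',a[1],a[0],.037)[:2],onz('wrist',a[1],a[0]+a[2],.037)[:2],onz('wrist',20,a[0],.058)[:2],onz('wrist',20,a[0]+a[2],.058)[:2])
E
```

```text
[ 0.59215805  0.02585488 -0.01142589] [-1.1719904  -1.80492489  4.97783447]
wrist [282. 321.] 0.79 [0.59594155 0.02525077 0.        ]
scene [271. 350.] 0.97 [5.94970621e-01 2.20714016e-02 1.11022302e-16]
scene [293. 231.] 0.72 [ 5.16880839e-01 -1.81706906e-01  1.11022302e-16]
scene [244. 183.] 0.62 [ 0.35256084 -0.20180785  0.        ]
[ 243    0  145   41 4352] [0.72699266 0.05316988] [ 0.72539584 -0.00339411] [0.71069937 0.04878658] [0.70938363 0.00092797]
[335 148  30   8 159] [0.66502463 0.01860867] [0.66494041 0.00711712] [0.7089499 0.0184464] [0.70906527 0.00860176]
```

Request:
send_rows:
  increments:
    - [[0, 0.005, 0, 0], [0, 0.005, 0, 0]]

```text
clock: 25.75
tool_pos: [0.592, 0.027, -0.0114]
orientation: [180.0, -0.0, -1.2]
force: [-0.1, -2.8, 4.9]
opening: 0.0555
gripper_force: 30.0
```

Request:
send_rows:
  increments:
    - [[0, 0, 0, 0], [0, 0, 0, 0], [0, 0, 0, 0], [0, 0, 0, 0]]
  jaw: 0.8

```text
clock: 26.25
tool_pos: [0.5916, 0.0272, -0.0119]
orientation: [180.0, 0.0, -1.2]
force: [-0.3, 0.3, 0.0]
opening: 0.0701
gripper_force: 0.0
```

Request:
send_rows:
  increments:
    - [[-0.05, 0, 0, 0], [-0.12, 0, 0, 0], [-0.2, 0, 0, 0], [-0.28, 0, 0, 0], [-0.3, 0, 0, 0], [-0.3, 0, 0, 0]]

```text
clock: 27.0
tool_pos: [0.5319, 0.0273, -0.0113]
orientation: [-180.0, -0.0, -1.2]
force: [0.4, 0.4, -0.6]
opening: 0.0705
gripper_force: 0.0
```

Request:
send_rows:
  increments:
    - [[0, 0, 0, 0], [0, 0, 0, 0], [0, 0, 0, 0], [0, 0, 0, 0], [0, 0, 0, 0], [0, 0, 0, 0], [0, 0, 0, 0], [0, 0, 0, 0]]
  jaw: 0

```text
clock: 28.0
tool_pos: [0.5318, 0.0271, -0.0116]
orientation: [180.0, 0.0, -1.2]
force: [0.4, -0.3, 0.0]
opening: 0.0009
gripper_force: 0.0
```

```bash
python3 chk.py a11 r
```

```text
[ 0.53178607  0.02707488 -0.01164023] [ 0.42888424 -0.2742689   0.0144289 ]
wrist [292. 623.] 0.8 [ 0.5180079  -0.18122754  0.        ]
wrist [168. 320.] 0.71 [0.5942518  0.02600987 0.        ]
wrist [450. 628.] 0.61 [ 0.32967703 -0.28406511  0.        ]
scene [294. 231.] 0.91 [ 0.51902586 -0.18338229  0.        ]
scene [241. 182.] 0.74 [ 0.34323413 -0.20073649  0.        ]
scene [268. 350.] 0.73 [0.58968949 0.02526619 0.        ]
flag y 166 [0.7246 0.1001 0.055 ] 126 132
```

Request:
send_rows:
  increments:
    - [[0.05, 0, 0, 0], [0.09, 0, 0, 0], [0.11, 0, 0, 0], [0.13, 0, 0, 0], [0.15, -0.001, 0, 0], [0.17, -0.002, 0, 0], [0.19, -0.003, 0, 0], [0.21, -0.004, 0, 0], [0.23, -0.005, 0, 0], [0.25, -0.005, 0, 0], [0.27, -0.005, 0, 0]]

```text
clock: 29.62
tool_pos: [0.5861, 0.0261, -0.0116]
orientation: [180.0, 0.0, -1.2]
force: [-0.6, -0.5, -0.5]
opening: 0.0005
gripper_force: 0.3
```

Request:
send_rows:
  increments:
    - [[0.01, 0, 0, 0], [0.02, 0, 0, 0], [0.03, 0, 0, 0], [0.04, 0, 0, 0], [0.05, 0, 0, 0], [0.05, 0, 0, 0]]

```text
clock: 30.38
tool_pos: [0.5957, 0.026, -0.0117]
orientation: [180.0, 0.0, -1.2]
force: [-4.0, -1.0, 1.1]
opening: 0.0008
gripper_force: 1.8
```

Request:
send_rows:
  increments:
    - [[0.005, 0, 0, 0], [0.01, 0, 0, 0], [0.01, 0, 0, 0]]

```text
clock: 30.75
tool_pos: [0.598, 0.0261, -0.0117]
orientation: [-180.0, -0.0, -1.2]
force: [-3.6, 0.1, 0.6]
opening: 0.0006
gripper_force: 1.5
```

Request:
send_rows:
  increments:
    - [[0.005, 0, 0, 0], [0.01, 0, 0, 0], [0.01, 0, 0, 0]]

```text
clock: 31.12
tool_pos: [0.6001, 0.0261, -0.0116]
orientation: [-180.0, -0.0, -1.2]
force: [-3.2, -0.7, 1.1]
opening: 0.0005
gripper_force: 1.3
```

Request:
send_rows:
  increments:
    - [[0.005, 0, 0, 0], [0.01, 0, 0, 0], [0.01, 0, 0, 0]]

```text
clock: 31.5
tool_pos: [0.6016, 0.026, -0.0117]
orientation: [180.0, 0.0, -1.2]
force: [-4.5, 0.9, 0.9]
opening: 0.0008
gripper_force: 2.1
```

Request:
send_rows:
  increments:
    - [[0.005, 0, 0, 0], [0.005, 0, 0, 0]]

```text
clock: 31.75
tool_pos: [0.6016, 0.0259, -0.0118]
orientation: [180.0, 0.1, -1.2]
force: [-7.5, 2.3, 3.5]
opening: 0.0003
gripper_force: 3.7
```

Request:
send_rows:
  increments:
    - [[0.005, 0, 0, 0], [0.005, 0, 0, 0]]

```text
clock: 32.0
tool_pos: [0.6016, 0.0259, -0.0118]
orientation: [180.0, 0.2, -1.2]
force: [-10.9, 1.6, 6.3]
opening: 0.0002
gripper_force: 5.3
```

Stalled at 0.6016 against the expected 0.6018, with force rising to 11 N, so it is at the stop. I'll back off and verify.

Request:
send_rows:
  increments:
    - [[-0.02, 0, 0, 0], [-0.08, 0, 0, 0], [-0.2, 0, 0, 0], [-0.3, 0, 0.1, 0], [-0.4, 0, 0.4, 0], [-0.6, 0, 0.7, 0], [-0.7, 0, 0.8, 0], [-0.7, 0, 0.8, 0], [-0.7, 0, 0.8, 0]]

```text
clock: 33.12
tool_pos: [0.4639, 0.0263, 0.1484]
orientation: [-180.0, -0.1, -1.2]
force: [0.3, 0.9, -0.1]
opening: -0.0
gripper_force: 0.0
```

```bash
python3 chk.py a12 r; python3 - <<'E'
from h import *
t=cv2.imread('pics/a12top.png'); s=cv2.imread('pics/a12scene.png')
cv2.imwrite('pics/fin.png',np.hstack([cv2.resize(t[80:380,130:530],(400,300)),cv2.resize(s[190:355,280:500],(400,300),interpolation=cv2.INTER_CUBIC)]))
E
```

```text
[0.46393197 0.02626861 0.14840616] [ 0.30195691  0.90304738 -0.098421  ]
wrist [168. 527.] 0.87 [ 0.5183597  -0.18278548  0.        ]
wrist [320. 519.] 0.72 [ 0.34838299 -0.19746992  0.        ]
wrist [ 37. 321.] 0.6 [0.63660212 0.02188026 0.        ]
scene [252. 136.] 0.85 [ 0.32123822 -0.28391627  0.        ]
scene [285. 367.] 0.7 [0.63888139 0.02606226 0.        ]
scene [294. 230.] 0.66 [ 0.51749863 -0.18319772  0.        ]
flag y 161 [0.7248 0.0997 0.055 ] 126 132
flag r 138 [0.7239 0.0247 0.055 ] 126 131
```

View pics/fin.png

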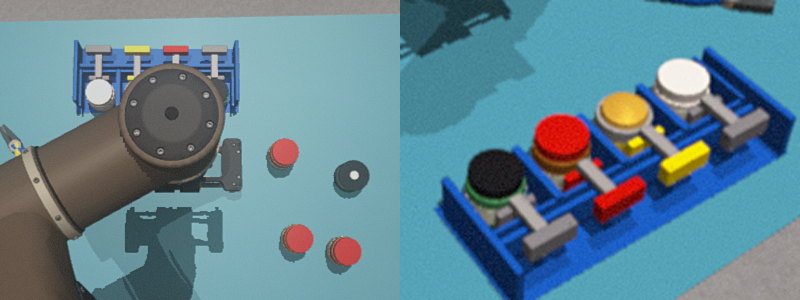

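The final view shows all four flags in line. The tin at about (625,110) and the jar at about (562,140) in the right half are upright and home in their bays, and the bystanders look undisturbed.

```bash
python3 -c "
from plant import ctrl
print(ctrl.close_job())"
```

```text
the job is handed in; nothing more can be done
None
```

Job handed in at about 33 s: the tin and then the jar are upright and pushed home against the stops in the yellow and red bays with about 12 N at most, and no bystander looks moved; the fingertips sat about 30 mm above the reported TCP, so my first grip briefly squeezed the tin's wool dome before I released it and gripped lower.

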